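Cover the stone pot and light the table burner

TASK

Preheat the empty stone pot on the table burner. First set its dark stone lid gently on the pot so that it sits seated and level, and let go of it; then turn the burner's spring-loaded igniter knob counterclockwise fully to its stop, hold it there for a good second, and release it so that it springs back home. Leave the pot where it stands on the burner and the other tableware where it is.

Things in the scene. Friction and masses are not known exactly. Their poses are not given: they have to be found in the camera images.
- lid: Round dark stone pot lid, 0.3 to 0.55 kg, lying right way up. Origin: centre of its underside; z up. Going up: a locating boss 112 mm across (104 mm at its lower edge), 0 to 8 mm; a disc 154 mm across, 8 to 18 mm; a plain cylindrical grip knob 34 mm across, 18 to 52 mm. Seated on the pot, the boss is in the mouth, the disc on the rim, the origin 8 mm below pot_rim.
- lid_knob_top (a point): Centre of the top of the lid's grip knob, 52 mm above the lid's origin.
- pot: Open round dark stone pot without handles, 75 mm tall, 148 mm across at its widest and 142 mm at the rim, about 1.3 kg, standing loose on the burner's pan support. Origin: centre of its underside.
- pot_rim (a point): Centre of the pot's mouth at rim height, 75 mm above its origin (147 mm above the table). The mouth is 128 mm wide inside, the wall 7 mm thick.
- burner: Fixed steel table burner, a flat housing 240 (its x) by 340 (its y) by 50 mm tall, origin at the centre of its underside. The pot stands on four bars 22 mm high on its +y half; the igniter knob is on top of its -y half.
- pot_stand (a point): Point on the burner under the pot's underside: 80 mm to the burner's +y, 72 mm above the table.
- igniter_axis (a point): Point on the igniter knob's vertical axis at the burner's top face, 50 mm above the table, at (-40, -105) mm in the burner's x, y; does not turn. Around it: a black hub 52 mm across, up to 24 mm above the burner's top, carrying an upright bar grip 14 mm thick, from 12 to 46 mm above the burner's top.
- igniter_tip (a point): Top of the far end of the igniter's bar grip; turns with the knob. Lies 62 mm horizontally from the axis and 46 mm above the burner's top (96 mm above the table). From here the bar runs through the axis to 20 mm beyond it. It can be pushed on its side near this tip, or gripped across.
- igniter (a joint): Igniter knob angle, rad. 0 = home, bar pointing to the burner's -x; grows counterclockwise seen from above (the tip moves to the burner's -y, away from the pot) to a hard stop at 1.2. A spring drives it home: 0.06 N m at home, 0.24 N m at the stop (about 5 N at 50 mm from the axis).
- sauce_dish: Bystander: white two-part sauce dish, 75 by 130 by 26 mm; origin under its centre.
- bowl: Bystander: white bowl, 124 mm across, 45 mm tall; origin under its centre.
- cup: Bystander: steel cup, 72 mm across, 85 mm tall; origin under its centre.
- rice_bowl: Bystander: steel rice bowl with its flat cover, 108 mm across, 56 mm tall; origin under its centre.
- spoon: Bystander: steel spoon 200 mm long, lying on the table.
- tongs: Bystander: steel tongs about 220 mm long, lying on the table.
Things that resemble listed ones, but are neither listed nor needed, are in the scene too. What is shaped like the lid but blue is not meant.

How it is judged (in metres and radians):
On the way, in this order (a step that is already met when the one before it is completed fails the run):
1. the lid is seated level on the pot and let go (horizontal distance between lid and pot_rim below 0.011 m and z of lid in the frame of pot_rim between -0.011 and -0.005 m and angle between lid's own z axis and vertical below 0.05 rad and contact force between lid and the fingers below 0.1 N), for 0.2 s.
2. with the lid on, the igniter is held at its stop (horizontal distance between lid and pot_rim below 0.011 m and z of lid in the frame of pot_rim between -0.011 and -0.005 m and angle between lid's own z axis and vertical below 0.05 rad and value of joint igniter above 1.12 rad), for 0.8 s.
At the end, for the whole second after the job is handed in: The lid is seated on the pot: centred within 11 mm, origin 5 to 11 mm below the rim, tilted less than 0.05 rad, at rest. The igniter is back home (below 0.08 rad) and still. The pot stands upright within 30 mm of the middle of its stand (horizontal distance between lid and pot_rim below 0.011 m and z of lid in the frame of pot_rim between -0.011 and -0.005 m and angle between each of lid, pot's own z axis and vertical below 0.05 rad and value of joint igniter below 0.08 rad and velocity of joint igniter between -0.1 and 0.1 rad/s and horizontal distance between pot and pot_stand below 0.03 m and linear speed of lid below 0.02 m/s); the robot touches nothing.
It fails at once if the lid is dropped (moving faster than 0.5 m/s out of the fingers) (contact force between lid and the fingers below 0.1 N and linear speed of lid above 0.5 m/s).
It fails at once if the pot is shifted by more than 25 mm (distance of pot from where it was at the start of the episode above 0.025 m).
It fails at once if another piece of tableware is shifted by more than 40 mm (distance of any of sauce_dish, bowl, cup, rice_bowl, spoon, tongs from where it was at the start of the episode above 0.04 m).
It also fails if it takes over 61 s, if anything falls off the work surface, if the arm or the gripper's body presses on something with over 40 N, if the wrist force passes 120 N, or if a joint passes its speed limit or range.

ROBOT

A 6-joint arm with a two-finger parallel gripper is mounted at the origin on the work surface. World frame = base frame: x ahead of the robot, y to its left, z up, the work surface at z = 0. Lengths are in m, angles in degrees, forces in N, time in s.
With the tool pointing down it reaches from about 0.35 to 0.925 m from the base axis. Payload 6.4 kg.
Tool frame: the origin (TCP) lies midway between the tips of the shut fingers; the grasp point (between the pads) lies 19 mm behind it; z points along the fingers, y is the line along which they close (so a half turn about z gives the same grasp; the last joint's range is limited). The gripper opens to 94 mm and grips with 3 to 60 N. Pads are 16 mm wide; open, the fingers measure 119 mm over their backs; the gripper's body (75 mm by 177 mm) begins 78 mm behind the grasp point.
Start: joints at [-81.022, 14.043, 89.255, -0, 76.702, -9.975], TCP at [0.211, -0.615, 0.205] pointing down, gripper open.
Joint ranges: [-179.41, 179.41], [-58.25, 129.5], [7.25, 145.43], [-54.29, 234.29], [11.92, 165.04], [-157.13, 157.13]. Speed limits (degrees/s): [147.25, 147.25, 180, 180, 180, 180].

INTERFACE

Orientations are given as a 3x3 rotation matrix whose columns are the frame's x, y, z axes.
In Python, from plant import get_state, snapshot, get_calibration, hand_in gives the robot as it stands.
- The arm moves only by the shell command python3 -m inch 'ROWS'. ROWS is a JSON object of lists of equal length, an entry for each row: "delta_rot": the turn, a rotation vector about the tool's x, y, z normalised to -1 to 1, where 1 is pi rad, a list of three; "travel": the shift along the tool's x, y, z normalised to -1 to 1, where 1 is 0.5 m, a list of three; "claw": the closure, from -1 (fully open) to 1 (shut). In form: {"delta_rot": [[ax, ay, az], ...], "travel": [[tx, ty, tz], ...], "claw": [claw, ...]}. A call has 1 to 20 rows; each row is the pose to reach, as a shift and turn from the pose commanded when the call began, along the tool's axes at that moment, turning the shorter way round; what a row does not reach only later rows make up. A row lasts 1/12 s, in which the tool goes at most 41.7 mm and 7.16 degrees, less where a joint would pass 70% of its speed; a pose out of reach is approached as far as the arm can. A call with a number of a shift or a turn outside -1 to 1 is refused whole. A call with a gripper value outside its range is refused whole. The fingers move at their own pace and stop on an object; the grip force is fixed at half the most. Time passes only in rows, so rows that repeat a pose let the fingers close. It gives the time, the measured TCP pose, the force, the opening and the grip force at its end, in the units of the state.
- get_state(): the state, without advancing time (a new reading comes with each control period).
- snapshot(name): name is "scene" or "top" or "wrist"; returns the picture (420x560x3 uint8, red, green, blue); there is no depth.
- get_calibration(name): a dict with "fov_y" (degrees; the focal length in pixels is half the picture's height over the tangent of half this angle, whatever the lens; pixels are square), "cx", "cy" (the principal point, pixels), "k1" (the pictures are not rectified: a ray, as slopes to the right and down, at radius r is drawn at 1 + k1 r^2 times it, then the intrinsics apply), "pose" (4x4, takes a point from camera to world coordinates); the wrist camera has in their place "hand_eye" (4x4, takes a point from camera to tool coordinates, whose origin is the TCP and whose axes are the flange's). Camera axes: x right, y down, z forward; pixel columns grow to the right and rows downward; lengths in m; the calibration is good to about 2 mm. A picture is of the moment at which its call begins: read the wrist's pose just before it. get_calibration takes no time and is no camera call.
- hand_in(): hands the job in; it is judged then, once.
The state is a dict: "t": time; "q": joint angles; "qd": joint speeds; "effort": joint torques, N m; "eef_pos": TCP position; "orientation": TCP orientation; "contact_force": force on the tool from outside, world axes, zero at the start; "moment": the same for the moment, N m; "opening": finger opening in m; "finger_force": force on a finger pad.
Only numpy, scipy, OpenCV 4.12 (cv2) and the standard library are available. Lean on these libraries where they do the work, as an engineer would, in place of code of your own. Each camera call takes 0.05 s, during which the arm holds its last target. There are 200 camera calls.

## Working session

There is one attempt and no reset: what is moved stays moved. The work goes in short steps, Python scripts to look and compute and a shell command to move; the robot and the scene stay as the last step left them, time stands still between calls to the robot, and variables do not carry over. Pictures are saved under pics/ and viewed, at most 13 in all, crops included, and the job is handed in when it is done.

```bash
ls; mkdir -p pics
python3 - <<'E'
from plant import *
import cv2
for n in("top","scene"):
    cv2.imwrite(f"pics/{n}0.png",snapshot(n)[:,:,::-1]); c=get_calibration(n); print(n,c)
print(get_calibration("wrist")); s=get_state(); print(s["t"],s["eef_pos"],s["orientation"],s["opening"])
E
```

```text
pics
top {'fov_y': 43.67157432863604, 'cx': 283.7581584019363, 'cy': 210.91777142508914, 'k1': -0.09905868154667641, 'pose': array([[-0.01529514, -0.98784493,  0.15468825,  0.24287172],
       [-0.999872  ,  0.0158371 ,  0.00227177,  0.07449143],
       [-0.00469397, -0.15463371, -0.98796072,  1.65242425],
       [ 0.        ,  0.        ,  0.        ,  1.        ]])}
scene {'fov_y': 52.98441566458657, 'cx': 281.7877283177256, 'cy': 206.99944856334923, 'k1': 0.03741709637767544, 'pose': array([[ 0.23880585,  0.73787671, -0.63127627,  1.2985354 ],
       [ 0.97102149, -0.18776784,  0.14785302, -0.12478433],
       [-0.00943608, -0.64829099, -0.76133419,  1.09666831],
       [ 0.        ,  0.        ,  0.        ,  1.        ]])}
{'fov_y': 64.1101156992553, 'cx': 279.93427341790084, 'cy': 204.6417124047917, 'k1': -0.03190113010247414, 'hand_eye': array([[ 8.08572283e-05, -9.66963190e-01, -2.54916030e-01,
         7.38696983e-02],
       [ 9.99999979e-01,  1.26157560e-04, -1.61357016e-04,
        -1.07442212e-03],
       [ 1.88185880e-04, -2.54916011e-01,  9.66963180e-01,
        -1.79445873e-01],
       [ 0.00000000e+00,  0.00000000e+00,  0.00000000e+00,
         1.00000000e+00]])}
0.1 [ 0.21102785 -0.61420774  0.20446296] [[ 9.45797322e-01  3.24757366e-01 -2.81245876e-04]
 [ 3.24757350e-01 -9.45795767e-01  1.74112804e-03]
 [ 2.99442998e-04 -1.73809091e-03 -9.99998445e-01]] 0.09397036664214584
```

View pics/top0.png

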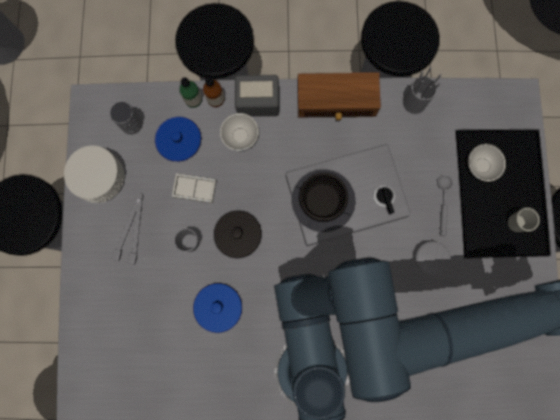

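View pics/scene0.png

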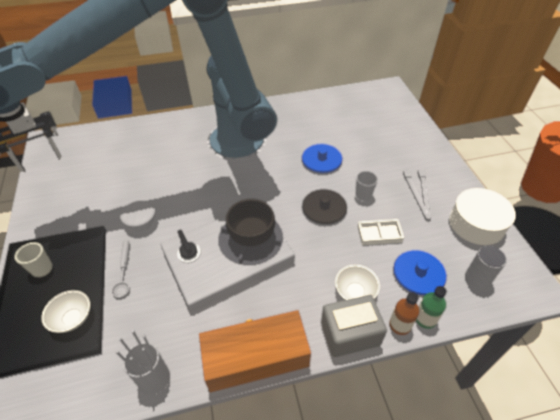

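The top view shows the dark lid at (238,233). The lookalikes are the blue lids at (178,138) and (217,307), and the dark round stools off the table. The pot is at (323,197) and the igniter knob at (384,197), with its tip near (390,211). I choose (238,233) and will check it in a close crop.

```bash
cat > h.py <<'E'
import numpy as np, cv2
from plant import *
def cam(n,s=None):
    c=get_calibration(n); f=210/np.tan(np.radians(c["fov_y"]/2))
    if n=="wrist":
        T=np.eye(4);T[:3,:3]=s["orientation"];T[:3,3]=s["eef_pos"];P=T@c["hand_eye"]
    else:P=c["pose"]
    return f,c["cx"],c["cy"],c["k1"],P
def K(c): return np.array([[c[0],0,c[1]],[0,c[0],c[2]],[0,0,1.]]),np.array([c[3],0,0,0.])
def proj(c,X):
    Q=np.linalg.inv(c[4]); r=cv2.Rodrigues(Q[:3,:3])[0]
    return cv2.projectPoints(np.array(X,float).reshape(-1,3),r,Q[:3,3],*K(c))[0].reshape(-1,2)
def unproj(c,px,z):
    u=cv2.undistortPoints(np.array(px,float).reshape(-1,1,2),*K(c)).reshape(-1,2)
    d=np.c_[u,np.ones(len(u))]@c[4][:3,:3].T; o=c[4][:3,3]
    return o+d*((z-o[2])/d[:,2])[:,None]
def circ(x,y,z,r,n=72):
    a=np.linspace(0,2*np.pi,n); return np.c_[x+r*np.cos(a),y+r*np.sin(a),0*a+z]
def draw(im,c,X,s,o,col):
    p=(proj(c,X)-o+.5)*s-.5
    cv2.polylines(im,[np.round(p*16).astype(int)],False,col,1,cv2.LINE_AA,4)
E
python3 - <<'E'
from h import *
c=cam("top"); im=cv2.imread("pics/top0.png")
L=unproj(c,[[238,233]],.018)[0];P=unproj(c,[[323,196]],.147)[0]
B=unproj(c,[[286,190],[390,147],[409,211],[305,240]],.05); I=unproj(c,[[384,197]],.074)[0];T=unproj(c,[[390,212]],.096)[0]
print(L,P,I,T);print(B,B.mean(0))
a=cv2.resize(im[185:285,185:285],None,fx=4,fy=4,interpolation=cv2.INTER_CUBIC)
b=cv2.resize(im[150:250,280:380+20-20],None,fx=4,fy=4,interpolation=cv2.INTER_CUBIC)
cv2.imwrite("pics/c1.png",cv2.convertScaleAbs(np.hstack([a,b]),alpha=1.8))
E
```

```text
[0.43090505 0.22299311 0.018     ] [ 0.52084805 -0.0373455   0.147     ] [ 0.52831849 -0.23023193  0.074     ] [ 0.47813068 -0.24210372  0.096     ]
[[ 0.5595947   0.07018563  0.05      ]
 [ 0.69343466 -0.26171236  0.05      ]
 [ 0.48726809 -0.3111502   0.05      ]
 [ 0.40239413  0.01437437  0.05      ]] [ 0.5356729  -0.12207564  0.05      ]
```

View pics/c1.png

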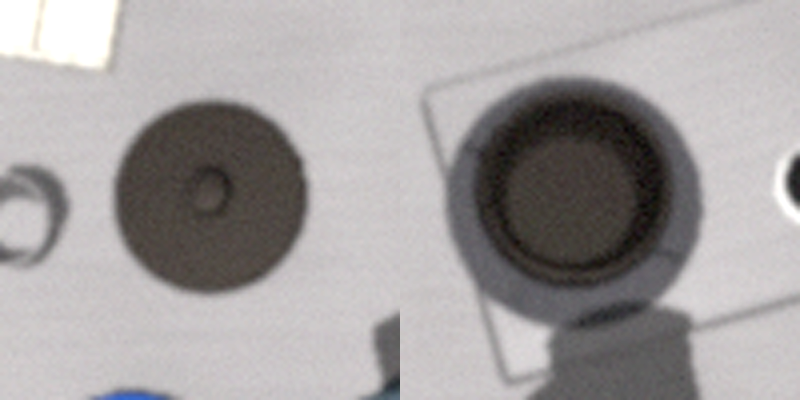

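The crop confirms a plain dark stone lid, with its disc centre at about top pixel (237.7,234.2). The pot mouth is at about (323.5,197). Next I'll move above the burner for a wrist look.

```bash
python3 -m inch '{"delta_rot":[[0,0,0],[0,0,0],[0,0,0],[0,0,0],[0,0,0],[0,0,0],[0,0,0],[0,0,0],[0,0,0],[0,0,0],[0,0,0],[0,0,0],[0,0,0],[0,0,0],[0,0,0],[0,0,0],[0,0,0],[0,0,0]],"travel":[[0.87,-0.75,-0.19],[0.87,-0.75,-0.19],[0.87,-0.75,-0.19],[0.87,-0.75,-0.19],[0.87,-0.75,-0.19],[0.87,-0.75,-0.19],[0.87,-0.75,-0.19],[0.87,-0.75,-0.19],[0.87,-0.75,-0.19],[0.87,-0.75,-0.19],[0.87,-0.75,-0.19],[0.87,-0.75,-0.19],[0.87,-0.75,-0.19],[0.87,-0.75,-0.19],[0.87,-0.75,-0.19],[0.87,-0.75,-0.19],[0.87,-0.75,-0.19],[0.87,-0.75,-0.19]],"claw":[-1,-1,-1,-1,-1,-1,-1,-1,-1,-1,-1,-1,-1,-1,-1,-1,-1,-1]}'
python3 - <<'E'
from h import *
import pickle
s=get_state();im=snapshot("wrist")[:,:,::-1].copy();print(s["t"],s["eef_pos"],s["orientation"])
pickle.dump(s,open("s1.pkl","wb"));cv2.imwrite("pics/w1.png",im)
cv2.imwrite("pics/w1v.png",cv2.resize(im,(784,588)))
E
```

```text
t: 1.6
eef_pos: [0.5001, -0.1197, 0.2998]
orientation: [[0.946, 0.323, -0.001], [0.323, -0.946, 0.0], [-0.001, -0.001, -1.0]]
contact_force: [-0.3, 0.1, 0.3]
opening: 0.094
finger_force: 0.0
1.6 [ 0.50006519 -0.11974285  0.29978461] [[ 9.46332779e-01  3.23191769e-01 -1.16258416e-03]
 [ 3.23192257e-01 -9.46333292e-01  2.55224822e-04]
 [-1.01770554e-03 -6.17265816e-04 -9.99999292e-01]]
```

View pics/w1v.png

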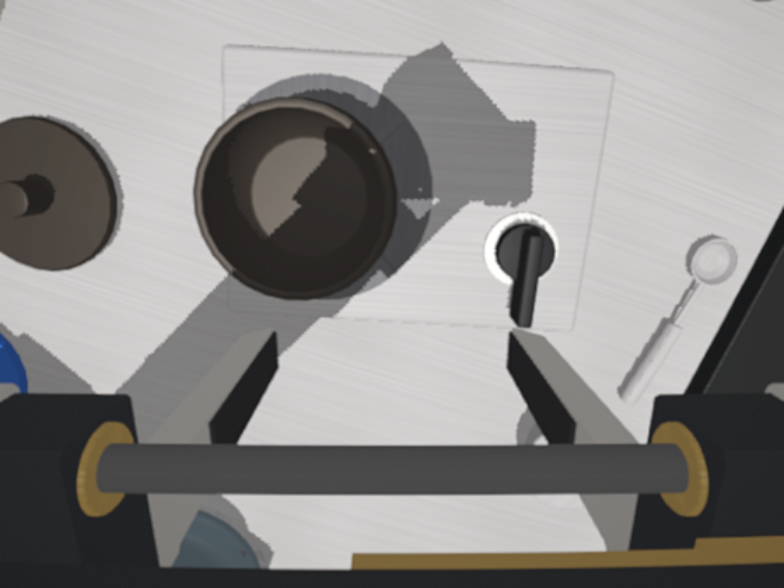

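The wrist view (shown at 1.4x) has the pot rim centred near (296,198) and the igniter hub near (525,250). The bar points down to its tip at about (521,325). The dark lid is at the left, and the burner corners are near (224,46), (612,72) and (573,331).

Run:
```python
from h import *
import pickle
from scipy.optimize import least_squares
s=pickle.load(open("s1.pkl","rb"));c=cam("wrist",s);ct=cam("top")
im=cv2.imread("pics/w1.png");it=cv2.imread("pics/top0.png")
S=lambda p:(np.array(p,float)+.5)/1.4-.5
def fit(pts,c,z,r):
    q=unproj(c,pts,z)[:,:2]
    return least_squares(lambda v:np.hypot(*(q-v[:2]).T)-v[2],[*q.mean(0),r]).x
print("pot rim wrist",fit(S([(194,195),(296,97),(397,200),(300,299),(222,126),(226,272),(370,268)]),c,.147,.071))
def top_mask(x0,x1,y0,y1,th):
    m=(it[y0:y1,x0:x1].max(2)<th).astype(np.uint8)
    cs=cv2.findContours(m,0,cv2.CHAIN_APPROX_NONE)[0];k=max(cs,key=cv2.contourArea)[:,0]+[x0,y0]
    return k
k=top_mask(205,270,205,265,70);print("lid top",fit(k,ct,.015,.077), cv2.fitEllipse(k))
k=top_mask(290,356,165,225,50);print("pot top",cv2.fitEllipse(k), fit([[(474-400)/4+280,197],[(674-400)/4+280,197],[323.5,150+88/4],[323.5,150+288/4]],ct,.135,.072))
print("hub wrist",unproj(c,S([(525,250)]),.074),"base ring",unproj(c,S([(521,249)]),.05))
print("tip",unproj(c,S([(521,326)]),.096))
C=unproj(c,S([(224,46),(612,72),(573,331)]),.05);print(C)
d=C[1]-C[0]; print(np.degrees(np.arctan2(*-d[[1,0]])),np.linalg.norm(d),np.linalg.norm(C[2]-C[1]))
O=(C[0]+C[2])/2;th=np.arctan2(d[0],-d[1])
ey=-d[:2]/np.linalg.norm(d[:2]);ex=np.array([ey[1],-ey[0]])
A=O[:2]-.04*ex-.105*ey;print("O",O,"yaw",np.degrees(th),"igniter",A,"tip",A-.062*ex,"stand",O[:2]+.08*ey)
```

```text
pot rim wrist [ 0.52138213 -0.03886868  0.07064307]
lid top [0.42917607 0.22543575 0.07422905] ((237.34390258789062, 233.81361389160156), (46.60310745239258, 47.451438903808594), 57.52386474609375)
pot top ((323.2745056152344, 197.059326171875), (49.84269714355469, 52.56804275512695), 122.35655212402344) [ 0.52064115 -0.03970035  0.07425349]
hub wrist [[ 0.53741802 -0.22875258  0.074     ]] base ring [[ 0.53515548 -0.23278624  0.05      ]]
tip [[ 0.47653564 -0.24432655  0.096     ]]
[[ 0.61487224  0.07048344  0.05      ]
 [ 0.70240702 -0.24765842  0.05      ]
 [ 0.47697415 -0.31254329  0.05      ]]
105.38391549404093 0.32996451356377926 0.23458479946566343
O [ 0.54592319 -0.12102993  0.05      ] yaw 15.383915494040934 igniter [ 0.53521137 -0.23287919] tip [ 0.47543283 -0.24932689] stand [ 0.52470035 -0.04389633]
```

```bash
python3 -m inch '{"delta_rot":[[0,0,0],[0,0,0],[0,0,0],[0,0,0],[0,0,0],[0,0,0],[0,0,0],[0,0,0],[0,0,0],[0,0,0],[0,0,0],[0,0,0]],"travel":[[0.088,-0.697,0.2],[0.088,-0.697,0.2],[0.088,-0.697,0.2],[0.088,-0.697,0.2],[0.088,-0.697,0.2],[0.088,-0.697,0.2],[0.088,-0.697,0.2],[0.088,-0.697,0.2],[0.088,-0.697,0.2],[0.088,-0.697,0.2],[0.088,-0.697,0.2],[0.088,-0.697,0.2]],"claw":[-1,-1,-1,-1,-1,-1,-1,-1,-1,-1,-1,-1]}'
python3 - <<'E'
from h import *
import pickle
s=get_state();im=snapshot("wrist")[:,:,::-1].copy();print(s["t"],s["eef_pos"])
pickle.dump(s,open("s2.pkl","wb"));cv2.imwrite("pics/w2.png",im)
c=cam("wrist",s);v=cv2.resize(im,(784,588))
for X in(circ(.4293,.2245,.018,.077),circ(.4293,.2245,.052,.017)):draw(v,c,X,1.4,0,(0,0,255))
cv2.imwrite("pics/w2v.png",v)
E
```

```text
t: 2.65
eef_pos: [0.4297, 0.224, 0.2006]
orientation: [[0.946, 0.323, 0.0], [0.323, -0.946, -0.0], [0.0, 0.0, -1.0]]
contact_force: [0.3, -0.2, 0.3]
opening: 0.0942
finger_force: 0.0
2.65 [0.42967065 0.22396155 0.20055578]
```

View pics/w2v.png

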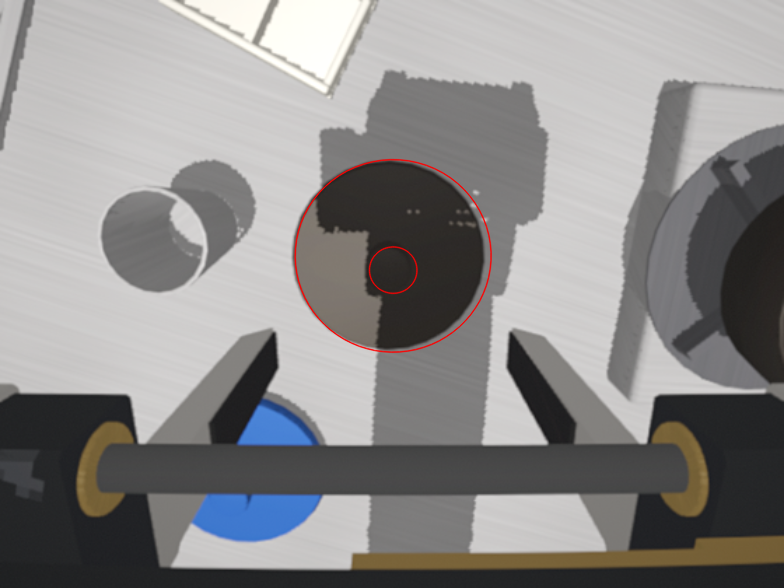

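The lid overlay matches to about 2 mm; the real disc sits slightly left of it, and I'm correcting for that. Descending now.

```bash
python3 -m inch '{"delta_rot":[[0,0,0],[0,0,0],[0,0,0],[0,0,0],[0,0,0],[0,0,0],[0,0,0],[0,0,0],[0,0,0],[0,0,0],[0,0,0]],"travel":[[0,-0.004,0.07],[0,-0.004,0.14],[0,-0.004,0.2],[0,-0.004,0.25],[0,-0.004,0.28],[0,-0.004,0.305],[0,-0.004,0.325],[0,-0.004,0.34],[0,-0.004,0.35],[0,-0.004,0.353],[0,-0.004,0.353]],"claw":[-1,-1,-1,-1,-1,-1,-1,-1,-1,-1,-1]}' && python3 -m inch '{"delta_rot":[[0,0,0],[0,0,0],[0,0,0],[0,0,0],[0,0,0],[0,0,0],[0,0,0],[0,0,0],[0,0,0],[0,0,0],[0,0,0],[0,0,0]],"travel":[[0,0,0],[0,0,0],[0,0,0],[0,0,0],[0,0,0],[0,0,0],[0,0,0],[0,0,0],[0,0,0],[0,0,0],[0,0,0],[0,0,0]],"claw":[0,0.1,0.2,0.3,0.5,1,1,1,1,1,1,1]}'
```

```text
t: 3.62
eef_pos: [0.4289, 0.2268, 0.0242]
orientation: [[0.946, 0.324, 0.0], [0.324, -0.946, 0.0], [0.0, 0.0, -1.0]]
contact_force: [0.0, -0.5, 0.5]
opening: 0.094
finger_force: 0.0
t: 4.62
eef_pos: [0.4285, 0.227, 0.0239]
orientation: [[0.946, 0.325, -0.0], [0.325, -0.946, 0.0], [-0.0, -0.0, -1.0]]
contact_force: [-0.7, 0.2, 0.1]
opening: 0.0335
finger_force: 30.0
```

```bash
python3 -m inch '{"delta_rot":[[0,0,0],[0,0,0],[0,0,0],[0,0,0],[0,0,0],[0,0,0],[0,0,0],[0,0,0],[0,0,0],[0,0,0],[0,0,0],[0,0,0],[0,0,0]],"travel":[[0,0,-0.01],[0,0,-0.03],[0,0,-0.06],[0,0,-0.1],[0,0,-0.15],[0,0,-0.2],[0,0,-0.25],[0,0,-0.3],[0,0,-0.34],[0,0,-0.37],[0,0,-0.39],[0,0,-0.4],[0,0,-0.4]],"claw":[1,1,1,1,1,1,1,1,1,1,1,1,1]}'
python3 - <<'E'
from h import *
import pickle
s=get_state();im=snapshot("wrist")[:,:,::-1].copy();p=s["eef_pos"];print(s["t"],p,s["moment"],s["contact_force"],s["opening"])
pickle.dump(s,open("s3.pkl","wb"));cv2.imwrite("pics/w3.png",im)
c=cam("wrist",s);v=cv2.resize(im,(784,588))
z=p[2]-.024
draw(v,c,circ(p[0],p[1],z+.018,.077),1.4,0,(0,0,255))
draw(v,c,circ(p[0],p[1],z+.008,.077),1.4,0,(0,255,0))
cv2.imwrite("pics/w3v.png",v)
E
```

```text
t: 5.7
eef_pos: [0.4288, 0.227, 0.2249]
orientation: [[0.946, 0.325, 0.001], [0.325, -0.946, 0.0], [0.002, 0.0, -1.0]]
contact_force: [0.2, -1.0, -3.4]
opening: 0.0336
finger_force: 30.0
5.7 [0.42877206 0.2270381  0.22489238] [ 0.01613391 -0.03753053 -0.00211216] [ 0.19671747 -1.02533706 -3.38731093] 0.03355716188640412
```

View pics/w3v.png

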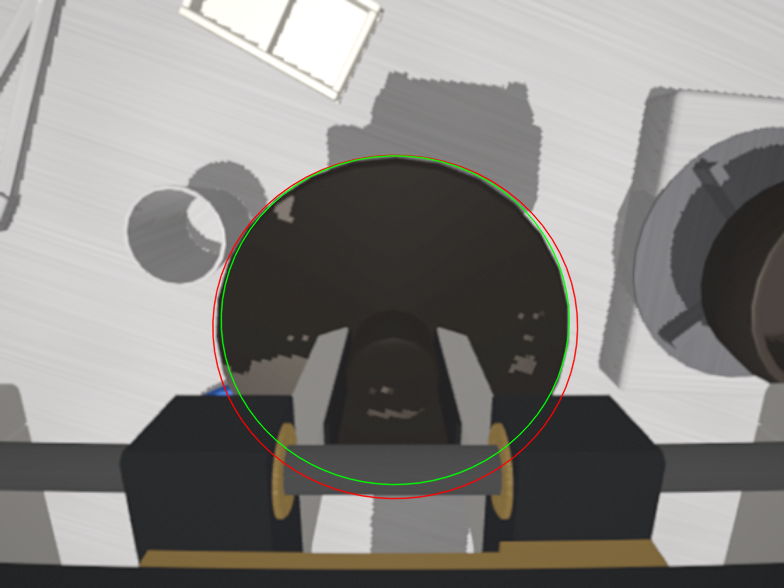

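The lid is held concentric and level in the grip, about 1 mm left of the overlay, which is a camera bias. Now I'll carry it over the pot.

```bash
python3 -m inch '{"delta_rot":[[0,0,0],[0,0,0],[0,0,0],[0,0,0],[0,0,0],[0,0,0],[0,0,0],[0,0,0],[0,0,0],[0,0,0],[0,0,0],[0,0,0],[0,0,0],[0,0,0],[0,0,0],[0,0,0],[0,0,0]],"travel":[[0,0.01,0],[0,0.03,0],[0,0.06,0],[0,0.1,0],[0,0.15,0],[0,0.2,0],[0,0.25,0],[0,0.3,0],[0,0.35,0],[0,0.4,0],[0,0.45,0],[0,0.49,0],[0,0.52,0],[0,0.545,0],[0,0.558,0],[0.001,0.564,0],[0.001,0.564,0]],"claw":[1,1,1,1,1,1,1,1,1,1,1,1,1,1,1,1,1]}'
python3 - <<'E'
from h import *
s=get_state();p=s["eef_pos"];print(s["t"],p,s["contact_force"])
for n in("top","scene"):
    cv2.imwrite(f"pics/{n}4.png",snapshot(n)[:,:,::-1])
im=cv2.imread("pics/scene4.png");c=cam("scene")
o=np.array([170,150]);v=cv2.resize(im[150:290,170:340],None,fx=4,fy=4,interpolation=cv2.INTER_CUBIC)
z=p[2]-.024
for X,col in((circ(p[0],p[1],z+.018,.077),(0,0,255)),(circ(p[0],p[1],z+.008,.077),(0,255,255)),(circ(.521,-.0395,.147,.071),(0,255,0))):draw(v,c,X,4,o,col)
cv2.imwrite("pics/s4v.png",v)
E
```

```text
t: 7.17
eef_pos: [0.5205, -0.0398, 0.2236]
orientation: [[0.946, 0.324, -0.001], [0.324, -0.946, 0.0], [-0.001, -0.001, -1.0]]
contact_force: [0.7, 0.5, -3.8]
opening: 0.0334
finger_force: 30.0
7.1667 [ 0.52049798 -0.03984754  0.22359549] [ 0.6550869   0.53012802 -3.75630991]
```

View pics/s4v.png

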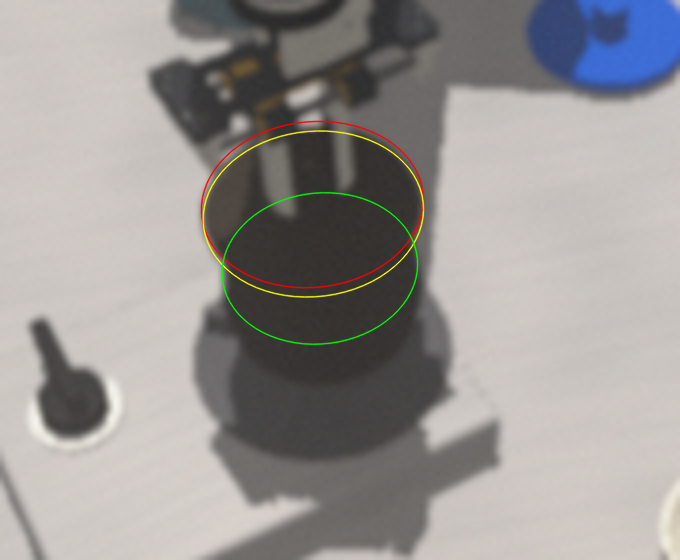

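The scene crop shows the lid at the predicted outline (red/yellow), hovering directly over the pot rim (green). Lowering.

```bash
python3 -m inch '{"delta_rot":[[0,0,0],[0,0,0],[0,0,0],[0,0,0],[0,0,0],[0,0,0],[0,0,0],[0,0,0],[0,0,0],[0,0,0]],"travel":[[0.001,0,0.01],[0.001,0,0.025],[0.001,0,0.045],[0.001,0,0.065],[0.001,0,0.08],[0.001,0,0.09],[0.001,0,0.097],[0.001,0,0.1],[0.001,0,0.1],[0.001,0,0.1]],"claw":[1,1,1,1,1,1,1,1,1,1]}' && python3 -m inch '{"delta_rot":[[0,0,0],[0,0,0],[0,0,0],[0,0,0],[0,0,0],[0,0,0]],"travel":[[0,0,0.003],[0,0,0.006],[0,0,0.009],[0,0,0.012],[0,0,0.012],[0,0,0.012]],"claw":[1,1,1,1,1,1]}'
```

```text
t: 8.1
eef_pos: [0.5214, -0.0395, 0.1743]
orientation: [[0.946, 0.325, 0.001], [0.325, -0.946, -0.0], [0.001, 0.0, -1.0]]
contact_force: [0.1, -0.6, -3.1]
opening: 0.0334
finger_force: 30.0
t: 8.6
eef_pos: [0.521, -0.0394, 0.1678]
orientation: [[0.946, 0.325, -0.0], [0.325, -0.946, 0.0], [-0.0, -0.0, -1.0]]
contact_force: [-0.4, 0.2, -2.3]
opening: 0.0332
finger_force: 30.0
```

```bash
python3 -m inch '{"delta_rot":[[0,0,0],[0,0,0],[0,0,0],[0,0,0]],"travel":[[0,0,0.003],[0,0,0.006],[0,0,0.006],[0,0,0.006]],"claw":[1,1,1,1]}';  python3 -m inch '{"delta_rot":[[0,0,0],[0,0,0],[0,0,0],[0,0,0]],"travel":[[0,0,0.002],[0,0,0.004],[0,0,0.004],[0,0,0.004]],"claw":[1,1,1,1]}'
```

```text
t: 8.93
eef_pos: [0.521, -0.0394, 0.1648]
orientation: [[0.946, 0.325, -0.0], [0.325, -0.946, 0.0], [-0.0, -0.0, -1.0]]
contact_force: [1.0, 0.0, -3.2]
opening: 0.0337
finger_force: 30.0
t: 9.27
eef_pos: [0.5211, -0.0394, 0.163]
orientation: [[0.946, 0.325, 0.0], [0.325, -0.946, -0.0], [-0.0, 0.0, -1.0]]
contact_force: [0.5, 0.0, -3.4]
opening: 0.0335
finger_force: 30.0
```

```bash
python3 -m inch '{"delta_rot":[[0,0,0],[0,0,0],[0,0,0]],"travel":[[0,0,0.002],[0,0,0.003],[0,0,0.003]],"claw":[1,1,1]}';  python3 -m inch '{"delta_rot":[[0,0,0],[0,0,0],[0,0,0]],"travel":[[0,0,0.002],[0,0,0.003],[0,0,0.003]],"claw":[1,1,1]}'
```

```text
t: 9.52
eef_pos: [0.5212, -0.0394, 0.1629]
orientation: [[0.946, 0.325, -0.0], [0.325, -0.946, -0.0], [-0.0, 0.0, -1.0]]
contact_force: [-4.4, 2.4, 4.4]
opening: 0.0335
finger_force: 30.0
t: 9.77
eef_pos: [0.5213, -0.0395, 0.1628]
orientation: [[0.946, 0.325, -0.0], [0.325, -0.946, -0.0], [-0.0, 0.0, -1.0]]
contact_force: [-8.0, 1.6, 11.8]
opening: 0.0337
finger_force: 30.0
```

Contact came at exactly the seated height. I'll relieve the pressure, open gently and withdraw.

```bash
python3 -m inch '{"delta_rot":[[0,0,0],[0,0,0],[0,0,0],[0,0,0],[0,0,0],[0,0,0],[0,0,0],[0,0,0],[0,0,0],[0,0,0],[0,0,0]],"travel":[[0,0,-0.003],[0,0,-0.005],[0,0,-0.005],[0,0,-0.005],[0,0,-0.005],[0,0,-0.005],[0,0,-0.005],[0,0,-0.005],[0,0,-0.005],[0,0,-0.005],[0,0,-0.005]],"claw":[1,1,1,0.2,0.1,0,-0.2,-0.4,-0.4,-0.4,-0.4]}' && python3 -m inch '{"delta_rot":[[0,0,0],[0,0,0],[0,0,0],[0,0,0],[0,0,0],[0,0,0],[0,0,0],[0,0,0],[0,0,0],[0,0,0]],"travel":[[0,0,-0.01],[0,0,-0.03],[0,0,-0.06],[0,0,-0.1],[0,0,-0.15],[0,0,-0.2],[0,0,-0.24],[0,0,-0.24],[0,0,-0.24],[0,0,-0.24]],"claw":[-0.4,-0.4,-0.4,-0.4,-0.4,-0.4,-0.4,-0.4,-0.4,-0.4]}'
python3 - <<'E'
from h import *
s=get_state();im=snapshot("wrist")[:,:,::-1].copy();p=s["eef_pos"];print(s["t"],p)
c=cam("wrist",s);v=cv2.resize(im,(784,588))
draw(v,c,circ(.521,-.0395,.157,.077),1.4,0,(0,0,255))
draw(v,c,circ(.521,-.0395,.191,.017),1.4,0,(0,0,255))
cv2.imwrite("pics/w5v.png",v)
E
```

```text
t: 10.68
eef_pos: [0.5211, -0.0394, 0.1624]
orientation: [[0.946, 0.325, 0.0], [0.325, -0.946, 0.0], [0.0, -0.0, -1.0]]
contact_force: [0.4, -0.3, 0.1]
opening: 0.0659
finger_force: 0.0
t: 11.52
eef_pos: [0.5205, -0.0393, 0.2815]
orientation: [[0.946, 0.325, -0.001], [0.325, -0.946, 0.0], [-0.001, -0.001, -1.0]]
contact_force: [0.8, 0.1, -0.3]
opening: 0.0658
finger_force: 0.0
11.5167 [ 0.52054467 -0.03925601  0.28151586]
```

View pics/w5v.png

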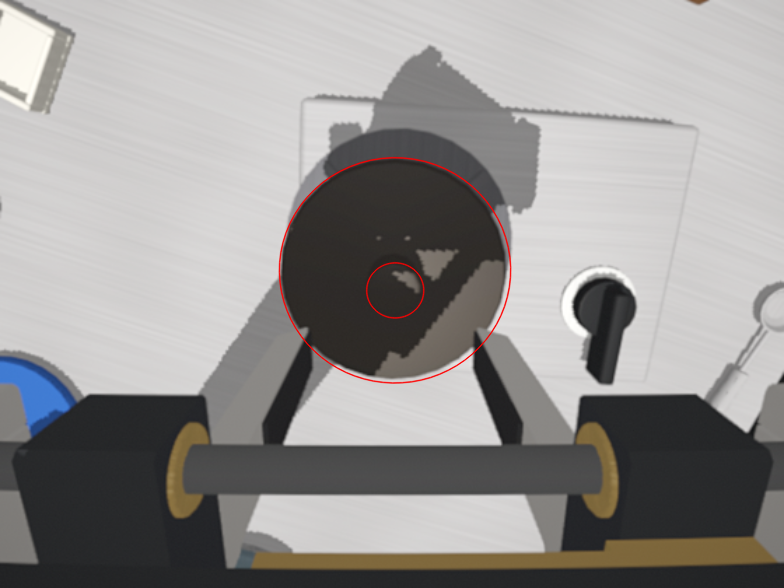

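The lid is seated and concentric, and the fingers are clear of it. Now to work out the push on the igniter.

```bash
cat > arc.py <<'E'
from h import *
A=np.array([.536,-.231]);psi=np.radians(195.4)
def tcp(th,gap=0,r=.05):
    e=np.array([np.cos(psi+th),np.sin(psi+th)]);n=np.array([-e[1],e[0]])
    return A+r*e-(.0195+gap)*n
def rel(s,xy,z):
    return np.array(s["orientation"]).T@(np.r_[xy,z]-s["eef_pos"])/.5
E
python3 - <<'E'
from arc import *
s=get_state();print(np.round(s["q"],1))
print("over",rel(s,tcp(0,.014),s["eef_pos"][2]),"then down",(s["eef_pos"][2]-.072)/.5)
p=np.array([*tcp(0,.014),.072]);s2={"orientation":s["orientation"],"eef_pos":p}
for th in np.arange(0,1.26,.1):print(round(th,2),np.round(rel(s2,tcp(th),.072),3),"rot",round(-th/np.pi,3))
E
```

```text
[-16.8  -6.5 103.   -0.   83.7  54.3]
over [-1.90509360e-01  2.99990893e-01 -4.72624560e-05] then down 0.41776171860838973
0.0 [-0.002  0.028 -0.   ] rot -0.0
0.1 [-0.006  0.038 -0.   ] rot -0.032
0.2 [-0.009  0.048 -0.   ] rot -0.064
0.3 [-0.011  0.059 -0.   ] rot -0.095
0.4 [-0.012  0.069 -0.   ] rot -0.127
0.5 [-0.011  0.08  -0.   ] rot -0.159
0.6 [-0.01   0.091 -0.   ] rot -0.191
0.7 [-0.008  0.101 -0.   ] rot -0.223
0.8 [-0.005  0.111 -0.   ] rot -0.255
0.9 [-0.     0.121 -0.   ] rot -0.286
1.0 [ 0.005  0.131 -0.   ] rot -0.318
1.1 [ 0.011  0.139 -0.   ] rot -0.35
1.2 [ 0.018  0.147 -0.   ] rot -0.382
```

```bash
python3 -m inch '{"delta_rot":[[0,0,0],[0,0,0],[0,0,0],[0,0,0],[0,0,0],[0,0,0],[0,0,0],[0,0,0],[0,0,0]],"travel":[[-0.19,0.3,0],[-0.19,0.3,0],[-0.19,0.3,0],[-0.19,0.3,0],[-0.19,0.3,0],[-0.19,0.3,0],[-0.19,0.3,0],[-0.19,0.3,0],[-0.19,0.3,0]],"claw":[1,1,1,1,1,1,1,1,1]}' && python3 -m inch '{"delta_rot":[[0,0,0],[0,0,0],[0,0,0],[0,0,0],[0,0,0],[0,0,0],[0,0,0],[0,0,0],[0,0,0]],"travel":[[0,0,0.07],[0,0,0.14],[0,0,0.21],[0,0,0.28],[0,0,0.34],[0,0,0.38],[0,0,0.41],[0,0,0.418],[0,0,0.418]],"claw":[1,1,1,1,1,1,1,1,1]}'
python3 - <<'E'
from arc import *
s=get_state();im=snapshot("wrist")[:,:,::-1].copy();print(s["t"],s["eef_pos"],s["opening"],tcp(0,.014))
cv2.imwrite("pics/w6v.png",cv2.resize(im,(784,588)))
E
```

```text
t: 12.32
eef_pos: [0.4802, -0.2105, 0.2821]
orientation: [[0.945, 0.327, -0.0], [0.327, -0.945, 0.001], [-0.0, -0.001, -1.0]]
contact_force: [-0.3, 0.1, 0.3]
opening: 0.0091
finger_force: 0.0
t: 13.07
eef_pos: [0.4795, -0.2105, 0.0724]
orientation: [[0.945, 0.326, -0.002], [0.326, -0.945, 0.002], [-0.001, -0.002, -1.0]]
contact_force: [-0.1, 0.7, 0.3]
opening: 0.0006
finger_force: 0.0
13.0667 [ 0.47954084 -0.2105292   0.07238033] 0.0006329436004217507 [ 0.4788991  -0.21198061]
```

View pics/w6v.png

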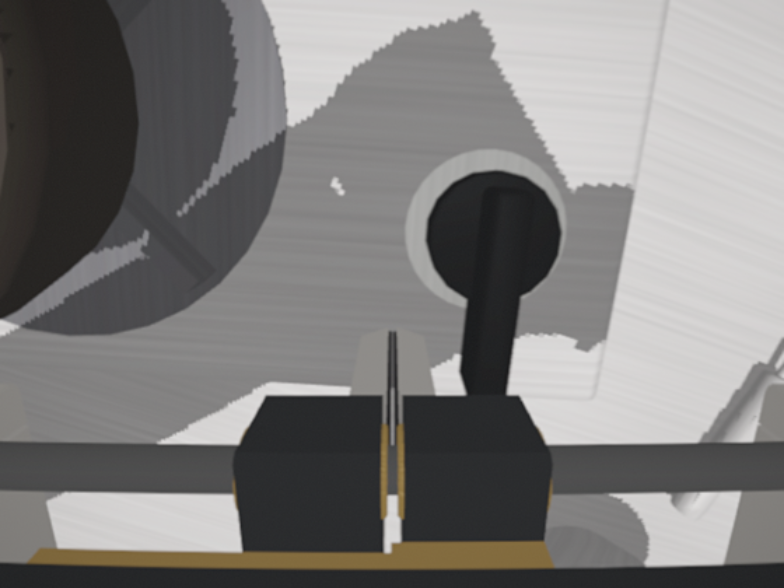

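The shut fingers stand clear on the pot side of the bar. Pushing along the arc.

```bash
python3 -m inch '{"delta_rot":[[0,0,0],[0,0,0],[0,0,-0.016],[0,0,-0.032],[0,0,-0.048],[0,0,-0.064],[0,0,-0.08],[0,0,-0.095],[0,0,-0.111],[0,0,-0.127],[0,0,-0.143],[0,0,-0.159],[0,0,-0.175],[0,0,-0.191],[0,0,-0.207],[0,0,-0.223],[0,0,-0.239],[0,0,-0.255],[0,0,-0.27],[0,0,-0.286]],"travel":[[-0.001,0.014,0],[-0.002,0.028,0],[-0.004,0.034,0],[-0.006,0.04,0],[-0.007,0.044,0],[-0.009,0.05,0],[-0.01,0.055,0],[-0.011,0.061,0],[-0.012,0.066,0],[-0.012,0.071,0],[-0.012,0.077,0],[-0.011,0.082,0],[-0.011,0.087,0],[-0.01,0.093,0],[-0.009,0.098,0],[-0.008,0.103,0],[-0.007,0.108,0],[-0.005,0.113,0],[-0.002,0.118,0],[0,0.123,0]],"claw":[1,1,1,1,1,1,1,1,1,1,1,1,1,1,1,1,1,1,1,1]}'
python3 - <<'E'
from arc import *
s=get_state();print(s["eef_pos"],tcp(.9),s["contact_force"],s["moment"])
for th in (1,1.05,1.1,1.15,1.2,1.25,1.3):print(th,np.round(rel(s,tcp(th),.072),3),"rot",round(-(th-.9)/np.pi,3))
E
```

```text
t: 14.78
eef_pos: [0.4998, -0.2704, 0.0743]
orientation: [[0.333, 0.943, -0.001], [0.943, -0.333, 0.001], [0.001, -0.001, -1.0]]
contact_force: [-2.8, 4.3, 1.8]
opening: 0.0004
finger_force: 2.0
[ 0.49978897 -0.27042478  0.07429379] [ 0.49849095 -0.26938387] [-2.84084387  4.3361452   1.84725625] [0.58719623 0.45147485 0.03077056]
1 [-0.003  0.007  0.005] rot -0.032
1.05 [-0.005  0.012  0.005] rot -0.048
1.1 [-0.006  0.017  0.005] rot -0.064
1.15 [-0.007  0.022  0.005] rot -0.08
1.2 [-0.008  0.028  0.005] rot -0.095
1.25 [-0.008  0.033  0.005] rot -0.111
1.3 [-0.009  0.038  0.005] rot -0.127
```

```bash
python3 -m inch '{"delta_rot":[[0,0,-0.016],[0,0,-0.032],[0,0,-0.048],[0,0,-0.064],[0,0,-0.08],[0,0,-0.095],[0,0,-0.095]],"travel":[[-0.002,0.004,0],[-0.003,0.008,0],[-0.005,0.013,0],[-0.006,0.018,0],[-0.007,0.023,0],[-0.008,0.028,0],[-0.008,0.028,0]],"claw":[1,1,1,1,1,1,1]}'; python3 -m inch '{"delta_rot":[[0,0,0],[0,0,0],[0,0,0]],"travel":[[0,0.003,0],[0,0.005,0],[0,0.005,0]],"claw":[1,1,1]}'
```

```text
t: 15.37
eef_pos: [0.5109, -0.2789, 0.0742]
orientation: [[0.042, 0.999, -0.003], [0.999, -0.042, 0.002], [0.002, -0.003, -1.0]]
contact_force: [-6.5, 2.9, 4.1]
opening: 0.0003
finger_force: 3.1
t: 15.62
eef_pos: [0.5114, -0.279, 0.0741]
orientation: [[0.043, 0.999, -0.008], [0.999, -0.043, 0.002], [0.002, -0.008, -1.0]]
contact_force: [-12.3, 1.8, 9.0]
opening: 0.0
finger_force: 6.9
```

Force jumped with no further motion, so the bar is at the stop. I'll press a touch more and hold for 1.5 s.

```bash
python3 -m inch '{"delta_rot":[[0,0,0],[0,0,0],[0,0,0],[0,0,0],[0,0,0],[0,0,0],[0,0,0],[0,0,0],[0,0,0],[0,0,0],[0,0,0],[0,0,0],[0,0,0],[0,0,0],[0,0,0],[0,0,0],[0,0,0],[0,0,0]],"travel":[[0,0.002,0],[0,0.002,0],[0,0.002,0],[0,0.002,0],[0,0.002,0],[0,0.002,0],[0,0.002,0],[0,0.002,0],[0,0.002,0],[0,0.002,0],[0,0.002,0],[0,0.002,0],[0,0.002,0],[0,0.002,0],[0,0.002,0],[0,0.002,0],[0,0.002,0],[0,0.002,0]],"claw":[1,1,1,1,1,1,1,1,1,1,1,1,1,1,1,1,1,1]}'
python3 - <<'E'
from arc import *
s=get_state();im=snapshot("wrist")[:,:,::-1].copy()
cv2.imwrite("pics/w7v.png",cv2.resize(im,(784,588)))
for th in np.arange(1.2,-.01,-.1):print(round(th,2),np.round(rel(s,tcp(th),s["eef_pos"][2]),3),"rot",round((1.2-th)/np.pi,3))
print(rel(s,tcp(0,.02),.072))
E
```

```text
t: 17.12
eef_pos: [0.5116, -0.279, 0.0741]
orientation: [[0.043, 0.999, -0.01], [0.999, -0.043, 0.002], [0.002, -0.01, -1.0]]
contact_force: [-16.6, 3.1, 9.7]
opening: 0.0003
finger_force: 8.4
1.2 [ 0.001 -0.     0.   ] rot 0.0
1.1 [ 0.005 -0.01   0.   ] rot 0.032
1.0 [ 0.011 -0.019  0.   ] rot 0.064
0.9 [ 0.018 -0.027  0.   ] rot 0.095
0.8 [ 0.026 -0.035  0.   ] rot 0.127
0.7 [ 0.034 -0.041  0.   ] rot 0.159
0.6 [ 0.043 -0.047  0.001] rot 0.191
0.5 [ 0.052 -0.052  0.001] rot 0.223
0.4 [ 0.062 -0.056  0.001] rot 0.255
0.3 [ 0.073 -0.06   0.001] rot 0.286
0.2 [ 0.083 -0.062  0.001] rot 0.318
0.1 [ 0.094 -0.063  0.001] rot 0.35
-0.0 [ 0.105 -0.062  0.001] rot 0.382
[ 0.1425786  -0.07465035  0.00528051]
```

View pics/w7v.png

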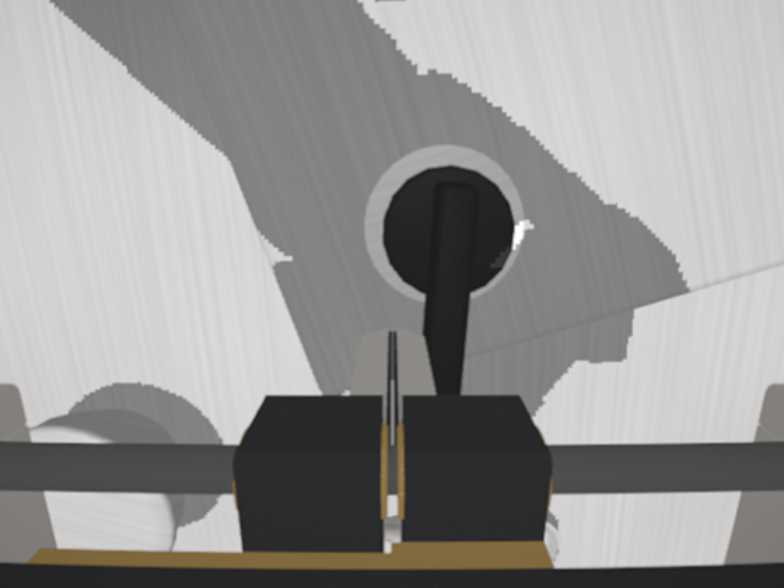

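The bar lies alongside the shut fingers at the stop. Next I'll retreat along the arc so it springs home, then lift clear.

```bash
python3 -m inch '{"delta_rot":[[0,0,0.016],[0,0,0.032],[0,0,0.064],[0,0,0.095],[0,0,0.127],[0,0,0.159],[0,0,0.191],[0,0,0.223],[0,0,0.255],[0,0,0.286],[0,0,0.318],[0,0,0.35],[0,0,0.382],[0,0,0.382],[0,0,0.382],[0,0,0.382],[0,0,0.382]],"travel":[[0.003,-0.013,0],[0.005,-0.018,0],[0.011,-0.027,0],[0.018,-0.035,0],[0.026,-0.043,0],[0.034,-0.049,0],[0.043,-0.055,0],[0.052,-0.06,0],[0.062,-0.064,0],[0.073,-0.068,0],[0.083,-0.07,0],[0.094,-0.071,0],[0.105,-0.07,0],[0.12,-0.075,0],[0.14,-0.08,0],[0.14,-0.08,0],[0.14,-0.08,0]],"claw":[1,1,1,1,1,1,1,1,1,1,1,1,1,1,1,1,1]}' && python3 -m inch '{"delta_rot":[[0,0,0],[0,0,0],[0,0,0],[0,0,0],[0,0,0],[0,0,0],[0,0,0],[0,0,0]],"travel":[[0,0,-0.05],[0,0,-0.13],[0,0,-0.21],[0,0,-0.29],[0,0,-0.37],[0,0,-0.42],[0,0,-0.42],[0,0,-0.42]],"claw":[1,1,1,1,1,1,1,1]}'
python3 - <<'E'
from arc import *
s=get_state();im=snapshot("wrist")[:,:,::-1].copy();print(s["t"],s["eef_pos"])
c=cam("wrist",s);v=cv2.resize(im,(784,588))
draw(v,c,circ(.521,-.0395,.157,.077),1.4,0,(0,0,255))
draw(v,c,[[*A,.096],[*(A+.062*np.array([np.cos(psi),np.sin(psi)])),.096]],1.4,0,(0,0,255))
cv2.imwrite("pics/w8v.png",v)
E
```

```text
t: 18.58
eef_pos: [0.4784, -0.207, 0.0738]
orientation: [[0.946, 0.324, 0.0], [0.324, -0.946, -0.0], [0.0, 0.001, -1.0]]
contact_force: [0.9, 0.8, -0.9]
opening: 0.0004
finger_force: 0.0
t: 19.25
eef_pos: [0.479, -0.208, 0.2854]
orientation: [[0.947, 0.322, 0.003], [0.322, -0.947, -0.002], [0.002, 0.003, -1.0]]
contact_force: [-0.5, -0.5, -0.5]
opening: 0.0003
finger_force: 0.0
19.25 [ 0.4789919  -0.20802636  0.28535135]
```

View pics/w8v.png

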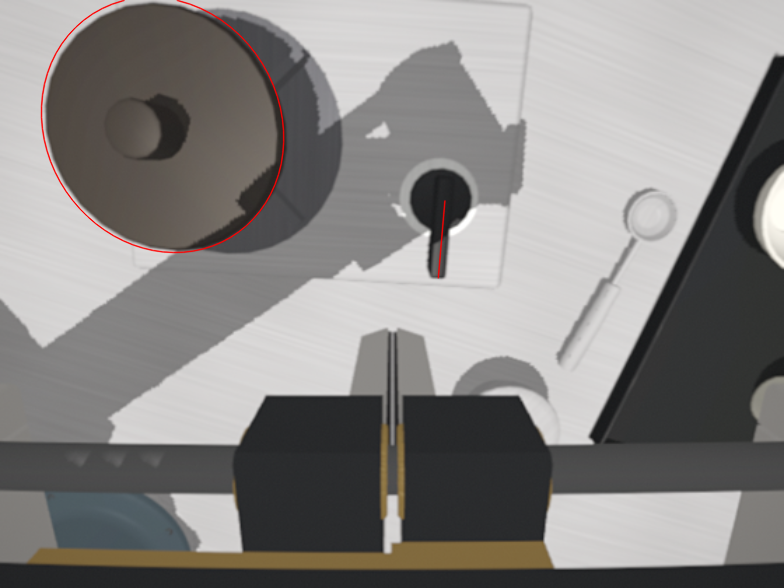

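The igniter bar is back on its home line, the lid is seated at the expected place, and the arm is clear of everything. Handing in.

```bash
python3 -c "from plant import *;print(hand_in())"
```

```text
the job is handed in; nothing more can be done
None
```

The job is handed in with no verdict returned: the dark stone lid is seated on the pot and released, the igniter was held at its stop for about 1.5 s and sprang back home, and the arm is clear of everything.

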